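# Arm the driver tester, seat the clamp screw and hold it a quarter turn back

## Task

Arm the tester by pressing its keys fully down one at a time, letting each come back up before the next: the square key, then the narrow bar key, then the round key. Then turn the winged thumbscrew on the clamp clockwise until it seats hard on the driver, back it off a quarter turn, and finish while still gripping the wing and holding it still there; do not let go at the end. Leave the loose things on the bench where they are.

Things in the scene. Friction and masses are not known exactly. Their poses are not given: they have to be found in the camera images.
- wing (a point): flat steel wing (the grip) of the upright thumbscrew in the middle of the clamp bridge: 44 mm long (its x axis), 12 mm thick (y), 32 mm tall. Origin at the wing's centre, on the screw's vertical axis, 112 mm above the bench; it turns on the spot, does not rise or sink. Pinch it from above across the 12 mm thickness. Below it: a steel collar, radius 9 mm, then the bridge top 36 mm below the origin
- fixture: clamp fixture fixed to the bench: aluminium base 180 (x) x 130 mm, a white driver 142 mm long lying along x in it, and over its middle an aluminium bridge 34 (x) x 120 mm (y), top at 76 mm, which carries the thumbscrew. Origin at the centre of its underside, under the screw's axis
- thumbscrew (a joint): turn of the thumbscrew in rad, grows clockwise seen from above (tightening). It seats hard at 3.20 (its rubber pad on the white driver); it cannot go further. It turns with light friction (about 0.06 N m) and stays where it is left
- tester: grey tester box screwed down on the bench, 130 mm (x) by 200 mm (y), 42 mm tall, dark screen along its +x side, three light grey keys in a row along its y axis 62 mm apart, in any order. Origin at the centre of its underside
- key_square_top (a point): centre of the top face of the square key: square cap 26 x 26 mm, 60 mm above the bench when up, 12 mm proud of its black surround
- key_square (a joint): how far the square key is pressed in m: 0 up, 0.006 fully down; it springs back. Starts to move at 1.5 N, fully down at 5 N
- key_bar_top (a point): centre of the top face of the bar key: narrow bar cap 36 x 13 mm (long side along the point's x axis), 60 mm above the bench when up, 12 mm proud of its black surround
- key_bar (a joint): how far the bar key is pressed in m: 0 up, 0.006 fully down; it springs back. Starts to move at 1.5 N, fully down at 5 N
- key_round_top (a point): centre of the top face of the round key: round cap 28 mm across, 60 mm above the bench when up, 12 mm proud of its black surround
- key_round (a joint): how far the round key is pressed in m: 0 up, 0.006 fully down; it springs back. Starts to move at 1.5 N, fully down at 5 N
- heatsink: black finned heatsink, 110 x 100 x 45 mm, loose. Origin at the centre of its underside. Not part of the job
- spare_driver: loose white driver with black ends, 142 (x) x 58 x 37 mm. Origin at the centre of its underside. Not part of the job
- screwdriver: screwdriver lying loose on the bench, along its own x axis. Not part of the job
- screw_bin: loose open blue bin of screws, 120 (x) x 90 x 45 mm. Origin at the centre of its underside. Not part of the job
Mind the look-alikes: they are no part of the job. What is shaped like the fixture but blue or brown is not meant.

How it is judged:
By the outcome, as a careful person would: the job done as asked, in the order asked, and still so for the second after the job is handed in, while the arm keeps its last pose, push and grip.
It also fails if it takes over 64 s, if anything falls off the work surface, if the arm or the gripper's body presses on something with over 40 N, if the wrist force passes 120 N, or if a joint passes its speed limit or range.

## Robot

A 6-joint arm with a two-finger parallel gripper is mounted at the origin on the work surface. World frame = base frame: x ahead of the robot, y to its left, z up, the work surface at z = 0. Lengths are in m, angles in rad, forces in N, time in s.
With the tool pointing down it reaches from about 0.4 to 0.925 m from the base axis. Payload 3.4 kg.
Tool frame: the origin (TCP) lies between the finger pads; the fingertips stand 19 mm ahead of it and the grasp point (between the pads) is the TCP; z points along the fingers, y is the direction in which the jaws open and shut (so a half turn about z gives the same grasp; the last joint's range is limited). The gripper opens to 85 mm and grips with 20 to 120 N. Pads are 22 mm wide; open, the fingers measure 114 mm over their backs; the gripper's body (76 mm by 85 mm) begins 54 mm behind the grasp point. The pads swing forward as they close: fully open they stand 13 mm farther back than shut.
Start: joints at [1.2, 0.307, 1.506, -0, 1.328, -0.073], TCP at [0.169, 0.55, 0.25] pointing down, gripper open.
Joint ranges: [-3.12, 3.12], [-1.05, 2.28], [0.14, 2.33], [-1.42, 4.57], [0.1, 2.73], [-2.68, 2.68]. Speed limits (rad/s): [2.57, 2.57, 3.14, 3.14, 3.14, 3.14].

## Interface

Orientations are given as a 3x3 rotation matrix whose columns are the frame's x, y, z axes.
In Python, from cell import robot gives the robot as it stands. The module is installed in compiled form; this text tells all that it offers.
- The arm moves only by the tool apply_moves, never from a script. Its argument "steps" is a list that holds one entry, the list of rows, each a list of 6 numbers: the shift along the tool's x, y, z in m, then the turn, a rotation vector about the tool's x, y, z in rad. In form: [[[x, y, z, rx, ry, rz], ...]]. A call has 1 to 10 rows; each row shifts and turns the commanded pose from where the row before left it, along the tool's axes as they then stand; what a row does not reach is not made up. A row lasts 1/12 s, in which the tool goes at most 41.7 mm and 7.16 degrees, less where a joint would pass 70% of its speed; a pose out of reach is approached as far as the arm can. A call is refused whole if a number of a shift passes 0.0417 or a number of a turn 0.125, either way. A call with a gripper value outside its range is refused whole. "hand" is the opening, from -1 (shut) to 1 (fully open), so that 0 is half open, set as the call begins (left out, the last holds). The fingers move at their own pace and stop on an object; "grip_force" is the grip in N (left out, the last holds). Time passes only in rows, so rows that do not move let the fingers close. It gives the time, the measured TCP pose, the force and the opening at its end, in the units of the state.
- robot.get_obs(): the state, without advancing time (a new reading comes with each control period).
- robot.get_image(name): name is "scene" or "top"; returns the picture (420x560x3 uint8, red, green, blue); there is no depth.
- robot.get_calibration(name): a dict with "mtx" (3x3 intrinsics, pixels), "distortion" ([k1, k2, p1, p2, k3] as OpenCV has them; the pictures are not rectified), "position" and "rotation" of the camera in the world. Camera axes: x right, y up, looking along -z (the intrinsics and any distortion apply to the point x, -y, -z); pixel columns grow to the right and rows downward; lengths in m; the calibration is good to about 2 mm. A picture is of the moment at which its call begins. get_calibration takes no time and is no camera call.
- robot.hand_in(): hands the job in, once; it reports no verdict.
The state is a dict: "time_s": time; "joint_positions": joint angles; "qvel": joint speeds; "effort": joint torques, N m; "tool_pos": TCP position; "eef_rot": TCP orientation; "force": force on the tool from outside, world axes, zero at the start; "wrist_torque": the same for the moment, N m; "finger_gap": finger opening in m.
Only numpy, scipy, OpenCV 4.12 (cv2) and the standard library are available. Lean on these libraries where they do the work, as an engineer would, in place of code of your own. Each camera call takes 0.05 s, during which the arm holds its last target.

## Working session

There is one attempt and no reset: what is moved stays moved. The work goes in short steps, Python scripts to look and compute and a tool call to move; the robot and the scene stay as the last step left them, time stands still between calls to the robot, and variables do not carry over. Pictures are saved under pics/ and viewed, and the job is handed in when it is done.

Besides the shell and the picture viewer there is one more tool, called in YAML: its name, and indented under it one key for each argument. apply_moves: Moves the arm, as the interface text tells. Its arguments: {"type":"object","properties":{"steps":{"type":"array"},"hand":{"type":"number"},"grip_force":{"type":"number"}},"required":["steps"]}

```bash
mkdir -p pics; python3 - <<'E'
from cell import robot
import cv2,numpy as np
for n in("scene","top"):
    im=robot.get_image(n); cv2.imwrite(f"pics/{n}0.png",im[:,:,::-1])
    c=robot.get_calibration(n); print(n,c)
o=robot.get_obs(); print(o)
E
```

```text
scene {'mtx': array([[409.17720762,   0.        , 276.80312663],
       [  0.        , 409.17720762, 211.03003879],
       [  0.        ,   0.        ,   1.        ]]), 'distortion': array([-0.04071163,  0.        ,  0.        ,  0.        ,  0.        ]), 'position': array([ 1.13763418, -0.19194969,  1.02256489]), 'rotation': array([[ 0.27034543, -0.80185676,  0.53285935],
       [ 0.96276259,  0.22587875, -0.14854964],
       [-0.00124608,  0.55317677,  0.83306297]])}
top {'mtx': array([[412.77736147,   0.        , 278.91164907],
       [  0.        , 412.77736147, 209.18182919],
       [  0.        ,   0.        ,   1.        ]]), 'distortion': array([-0.05876492,  0.        ,  0.        ,  0.        ,  0.        ]), 'position': array([ 0.4880769 , -0.0051168 ,  1.05391645]), 'rotation': array([[ 0.01820209,  0.99842988, -0.05297601],
       [-0.9998096 ,  0.0185487 ,  0.00605845],
       [ 0.00703157,  0.05285565,  0.99857741]])}
{'time_s': 0.1, 'joint_positions': array([ 1.19949390e+00,  3.07510921e-01,  1.50753238e+00,  8.08248118e-06,
        1.32843165e+00, -7.34972185e-02]), 'qvel': array([ 0.00215129, -0.00134233, -0.00355548, -0.00182685, -0.00060506,
        0.00057929]), 'effort': array([ 1.83877914e-03, -4.58521843e+01, -2.52610606e+01, -1.89745647e-04,
        5.62712652e-03,  2.00901815e-05]), 'tool_pos': array([0.16852074, 0.54912791, 0.24946976]), 'eef_rot': array([[-9.55982172e-01,  2.93423944e-01, -6.90262658e-04],
       [ 2.93424720e-01,  9.55980579e-01, -1.75117792e-03],
       [ 1.46040165e-04, -1.87663499e-03, -9.99998228e-01]]), 'force': array([ 0.08810095, -0.08499756, -0.20536882]), 'wrist_torque': array([-0.00030045,  0.01913209,  0.00675018]), 'finger_gap': 0.08522180975372495}
```

View pics/scene0.png

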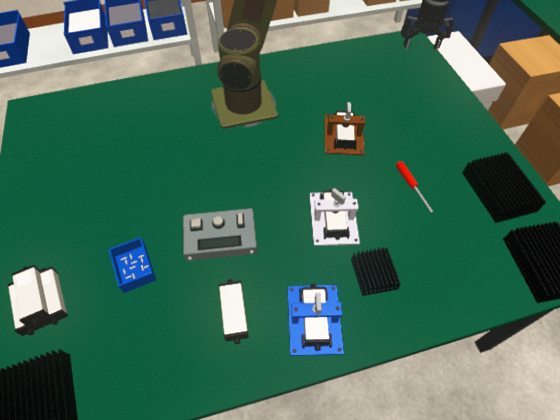

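View pics/top0.png

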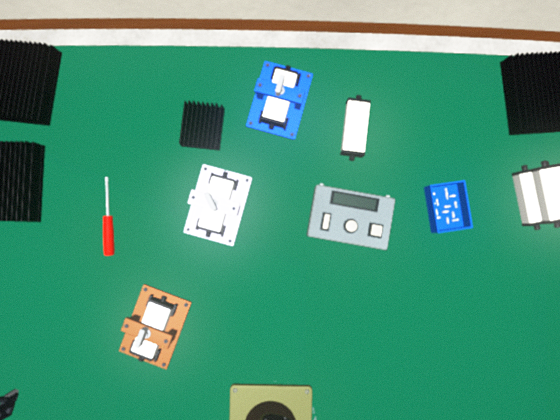

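Three fixtures in the top view: blue (280,98), aluminium-silver (218,204) and brown (155,326). Only the silver one is the fixture meant. The tester is at (352,215), with bar (326,222), round (351,226) and square (376,230). I'll enlarge both to confirm.

```bash
python3 - <<'E'
import cv2,numpy as np
t=cv2.imread("pics/top0.png"); s=cv2.imread("pics/scene0.png")
f=lambda a:cv2.resize(a,(400,300),interpolation=cv2.INTER_CUBIC)
a=np.vstack([np.hstack([f(t[160:250,160:280]),f(t[175:259,298:410])]),np.hstack([f(s[177:252,285:385]),f(s[199:265,176:264])])])
cv2.imwrite("pics/crop0.png",a)
E
```

```text
(no output)
```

View pics/crop0.png

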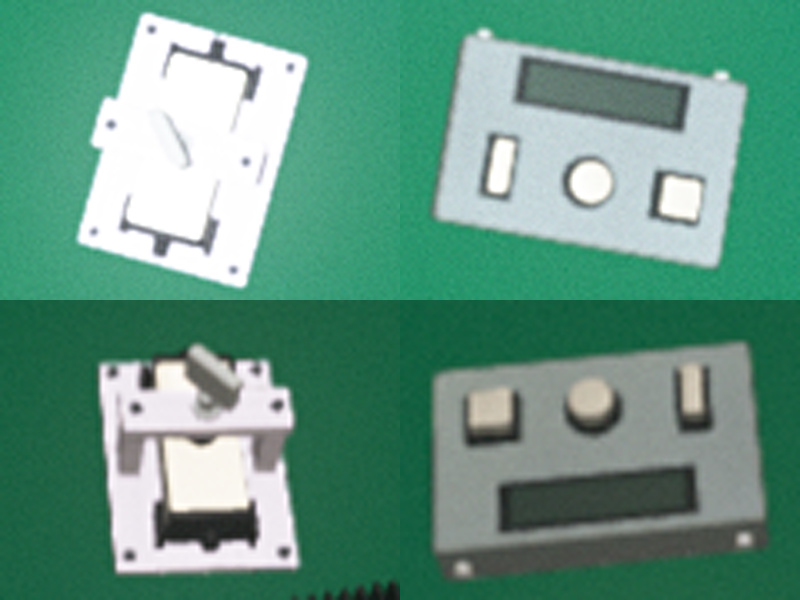

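The crop confirms it: the silver fixture has a grey wing at about (211,201) in the top view, and the square, round and bar key shapes are clear. Next is measuring.

```bash
cat > h.py <<'E'
import numpy as np,cv2
from cell import robot
def ray(n,uv):
    c=robot.get_calibration(n)
    p=cv2.undistortPoints(np.array(uv,float).reshape(-1,1,2),c["mtx"],c["distortion"]).reshape(-1,2)
    d=np.c_[p[:,0],-p[:,1],-np.ones(len(p))]@c["rotation"].T
    return c["position"],d
def onz(n,uv,z):
    o,d=ray(n,uv); return o+d*((z-o[2])/d[:,2])[:,None]
def proj(n,P):
    c=robot.get_calibration(n); q=(np.atleast_2d(P)-c["position"])@c["rotation"]
    q=q*[1,-1,-1]
    return cv2.projectPoints(q,np.zeros(3),np.zeros(3),c["mtx"],c["distortion"])[0].reshape(-1,2)
E
python3 - <<'E'
from h import *
t=cv2.imread("pics/top0.png"); s=cv2.imread("pics/scene0.png")
print(t[176+0:250:8,330], t[226,345:358:3], s[222,214:224:3], s[196,335:345:2])
for n,im,(y0,y1,x0,x1) in(("top",t,(205,245,315,390)),("scene",s,(205,235,185,252))):
    c=im[y0:y1,x0:x1].astype(int)
    for th in (-5,0,5):
      m=((c[:,:,2]-c[:,:,0]>th)&(c[:,:,2]>110)).astype(np.uint8)
      cs,_=cv2.findContours(m,cv2.RETR_EXTERNAL,cv2.CHAIN_APPROX_NONE)
      for k in cs:
        if cv2.contourArea(k)>25:
            M=cv2.moments(k);uv=[M['m10']/M['m00']+x0,M['m01']/M['m00']+y0]
            print(n,th,np.round(uv,1),cv2.contourArea(k),onz(n,[uv],.06).round(4))
E
```

```text
[[109 153  47]
 [113 152  41]
 [214 209 197]
 [144 143 130]
 [213 210 195]
 [161 162 158]
 [191 186 170]
 [220 216 201]
 [139 154 110]
 [110 152  42]] [[149 158 154]
 [252 254 254]
 [249 251 252]
 [245 249 249]
 [187 195 190]] [[161 178 188]
 [175 193 204]
 [180 199 205]
 [ 51  54  52]] [[ 89  98  99]
 [ 90  97 101]
 [132 140 142]
 [195 197 198]
 [203 207 207]]
top -5 [376. 230.] 122.0 [[ 0.4948 -0.2467  0.06  ]]
top -5 [351.  225.4] 113.0 [[ 0.5048 -0.1857  0.06  ]]
top -5 [325.7 221.1] 92.5 [[ 0.5141 -0.1245  0.06  ]]
top 0 [375.8 229.9] 115.0 [[ 0.4951 -0.2463  0.06  ]]
top 0 [350.8 225.6] 107.0 [[ 0.5044 -0.1854  0.06  ]]
top 0 [325.6 221.3] 83.0 [[ 0.5135 -0.1244  0.06  ]]
top 5 [375.8 229.9] 104.5 [[ 0.495  -0.2462  0.06  ]]
top 5 [325.7 221.2] 70.5 [[ 0.5139 -0.1245  0.06  ]]
scene -5 [215.3 222.7] 1183.0 [[ 0.5129 -0.195   0.06  ]]
scene 0 [195.3 221.8] 75.0 [[ 0.4951 -0.2483  0.06  ]]
scene 0 [217.5 219.8] 69.0 [[ 0.5053 -0.1872  0.06  ]]
scene 0 [239.9 217.4] 45.5 [[ 0.5145 -0.1255  0.06  ]]
scene 5 [195.6 222.1] 69.0 [[ 0.4963 -0.2476  0.06  ]]
scene 5 [217.5 220.1] 63.0 [[ 0.5062 -0.1874  0.06  ]]
scene 5 [239.9 217.9] 41.0 [[ 0.5162 -0.1257  0.06  ]]
```

```bash
python3 - <<'E'
import cv2,numpy as np
t=cv2.imread("pics/top0.png"); s=cv2.imread("pics/scene0.png")
g=lambda a,lo,hi:np.clip((a.astype(float)-lo)*255/(hi-lo),0,255).astype(np.uint8)
f=lambda a:cv2.resize(a,(400,400),interpolation=cv2.INTER_NEAREST)
a=np.hstack([f(g(t[180:220,190:230],130,255)),f(g(s[180:220,318:358],50,230))])
cv2.imwrite("pics/wing0.png",a)
E
```

```text
(no output)
```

View pics/wing0.png

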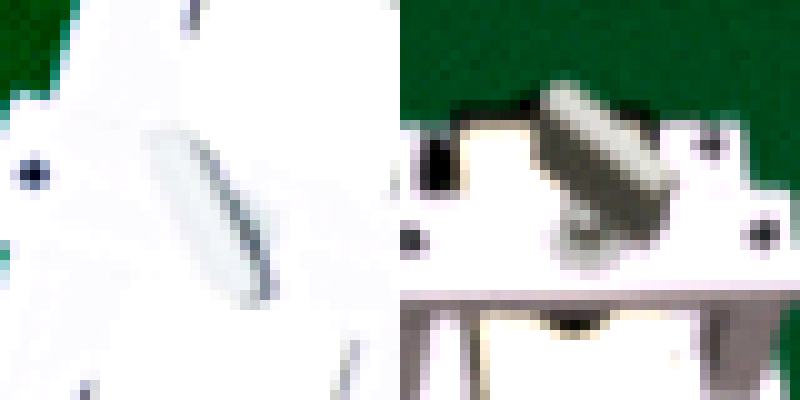

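```bash
python3 - <<'E'
from h import *
r=lambda n,u,z:print(n,z,onz(n,u,z)[:,:2].round(4).tolist(),onz(n,u,z)[:,:2].mean(0).round(4))
def dark(n,im,u):
    x,y=map(int,u); c=255-im[y-4:y+5,x-4:x+5].mean(2); w=np.clip(c-60,0,None); g=np.mgrid[y-4:y+5,x-4:x+5]
    return [(g[1]*w).sum()/w.sum(),(g[0]*w).sum()/w.sum()]
t=cv2.imread("pics/top0.png"); s=cv2.imread("pics/scene0.png")
ht=[dark("top",t,u) for u in[(193,197),(233,208)]]; hs=[dark("scene",s,u) for u in [(319,204),(354,203)]]
print(np.round(ht,1),np.round(hs,1))
r("top",ht,.076);r("scene",hs,.076)
P=onz("top",ht,.076); d=P[1]-P[0]; print("bridge dir",d/np.linalg.norm(d),np.linalg.norm(d))
r("top",[(204.7,193.3),(209.2,193.3),(214.5,210),(216,209)],.128)
r("scene",[(332,189.5),(335,188),(345.5,196.5),(344.5,199)],.128)
for n,m,h in(("top",t,(190,230,190,230)),):
    c=t[190:213,200:220].mean(2).astype(int); print(c)
E
```

```text
[[192.  196. ]
 [233.3 208.1]] [[318.3 203.9]
 [356.5 202.2]]
top 0.076 [[0.5675, 0.1964], [0.5405, 0.0972]] [0.554  0.1468]
scene 0.076 [[0.5406, 0.0955], [0.5643, 0.2013]] [0.5524 0.1484]
bridge dir [-0.26264815 -0.96489168  0.        ] 0.10277571089595502
top 0.128 [[0.5699, 0.1571], [0.5701, 0.1469], [0.5327, 0.1339], [0.535, 0.1306]] [0.5519 0.1421]
scene 0.128 [[0.5385, 0.1312], [0.5359, 0.1408], [0.5704, 0.1581], [0.5774, 0.1526]] [0.5555 0.1457]
[[254 254 254 254 254 254 254 254 255 255 255 255 255 255 255 255 255 255
  255 255]
 [254 254 254 254 255 255 254 254 255 255 255 255 255 255 255 255 255 255
  255 255]
 [253 252 253 254 254 253 252 250 253 255 255 255 255 255 255 255 255 255
  255 255]
 [254 254 254 254 250 247 247 247 243 245 255 255 255 255 255 255 255 255
  255 255]
 [254 254 254 254 250 247 249 250 246 228 234 255 255 255 255 255 255 255
  255 255]
 [254 254 254 254 253 250 250 250 248 235 212 235 255 255 255 255 255 255
  255 255]
 [254 254 254 255 254 249 249 250 251 247 223 215 252 255 255 254 254 255
  255 255]
 [254 254 254 255 254 250 248 249 250 249 236 2
[... 613 characters left out ...]
 230 251
  254 255]
 [254 255 255 255 255 255 255 255 254 251 248 250 250 250 235 190 217 254
  255 255]
 [254 254 254 255 255 255 255 255 255 253 249 249 250 250 246 215 204 252
  255 255]
 [254 253 253 254 255 254 255 255 255 254 251 248 249 251 249 230 200 242
  255 255]
 [254 254 254 255 255 255 255 255 255 255 254 250 249 250 250 235 200 226
  254 255]
 [254 254 255 255 255 255 255 255 255 255 255 254 251 248 239 224 202 233
  254 255]
 [254 254 255 255 255 255 255 255 255 255 255 255 255 250 237 232 243 254
  255 255]
 [254 254 255 255 255 255 255 255 255 255 255 255 255 255 255 255 255 255
  255 255]
 [254 255 255 255 255 255 255 255 255 255 255 255 255 255 255 255 255 255
  255 255]]
```

apply_moves:
  steps:
    - [[0,0,0,0,0,-0.0993],[0,0,0,0,0,-0.0993],[0,0,0,0,0,-0.0993],[-0.03,-0.02,0,0,0,0],[-0.03,-0.02,0,0,0,0],[-0.03,-0.02,0,0,0,0],[-0.03,-0.02,0,0,0,0],[-0.03,-0.025,0,0,0,0],[-0.03,-0.025,0,0,0,0],[-0.03,-0.025,0,0,0,0]]
  hand: -1
  grip_force: 60

```text
time_s: 0.93
tool_pos: [0.3796, 0.3932, 0.2499]
eef_rot: [[-1.0, -0.001, -0.001], [-0.001, 1.0, -0.001], [0.001, -0.001, -1.0]]
force: [0.2, 1.5, 0.2]
finger_gap: -0.0002
```

```bash
python3 - <<'E'
from h import *
print(onz("top",[(209.3,201)],.128),onz("top",[(204.3,193),(211,208),(209,194),(215.5,207)],.128)[:,:2])
s=cv2.imread("pics/scene0.png"); print(s[185:204,330:347].mean(2).astype(int))
E
```

```text
[[0.55271956 0.14619356 0.128     ]] [[0.57057367 0.15798194]
 [0.53702241 0.14193361]
 [0.56850561 0.14730805]
 [0.53946073 0.13186177]]
[[ 65  64  66  67  65  67  69  68  67  67  69  68  66  68  69  65  65]
 [ 65  67  66  65  65  66  69  67  68  66  69  70  67  66  67  66  69]
 [ 69  69  66  78  84  75  65  67  64  68  70  68  65  68  66  67  66]
 [ 65  62  89 140 154 133  90  71  64  66  69  69  69  70  66  69  69]
 [ 57  62 136 193 203 187 141  97  72  65  65  67  68  66  66  65  69]
 [ 43  64 141 189 201 205 189 160 112  69  55  57  58  66  66  64  65]
 [ 61  74 108 147 183 201 205 204 172 111  68  63  50  56  80  81  83]
 [150 113  94 108 140 175 198 205 205 178 161 146  83  81 173 192 194]
 [218 145  96  91  97 131 169 195 205 205 212 200 117  97 229 243 244]
 [237 154  96  91  97  99 120 154 189 204 208 205 161 120 229 241 241]
 [232 150  95  93  94  92  95 111 146 183 201 206 201 178 227 238 239]
 [240 190 120  93  92  95  92  96 103 138 176 196 209 205 214 228 238]
 [248 240 188 120  98  93  94  93  93 100 135 168 196 204 193 193 232]
 [249 249 240 202 131  97  96  91  93  93  99 124 157 179 159 170 226]
 [246 247 248 244 184 120 100  95  97  95  94  94 109 130 120 205 234]
 [241 242 243 241 192 164 144 108  94  94  95  94  99 100 129 232 241]
 [238 238 238 231 178 177 183 144 106  97  92  95  99 100 140 231 239]
 [237 236 234 218 163 140 163 139 111 106  99  93  98 109 168 231 238]
 [236 237 223 206 168 118 107 105 123 135 124 107 107 145 216 237 238]]
```

apply_moves:
  steps:
    - [[-0.0068,-0.0377,0,0,0,0],[-0.0068,-0.0377,0,0,0,0],[-0.0068,-0.0377,0,0,0,0],[-0.0068,-0.0377,0,0,0,0],[-0.0068,-0.0377,0,0,0,0],[-0.0068,-0.0377,0,0,0,0],[-0.0068,-0.0377,0,0,0,0],[-0.0068,-0.0377,0,0,0,0],[-0.0068,-0.0377,0,0,0,0],[-0.0068,-0.0377,0,0,0,0]]

```text
time_s: 1.77
tool_pos: [0.4464, 0.0159, 0.2501]
eef_rot: [[-1.0, -0.0, -0.0], [-0.0, 1.0, 0.0], [0.0, 0.0, -1.0]]
force: [0.8, 0.9, -0.4]
finger_gap: 0.0004
```

apply_moves:
  steps:
    - [[-0.0068,-0.0377,0,0,0,0],[-0.0068,-0.0377,0,0,0,0],[-0.0068,-0.0377,0,0,0,0],[-0.0068,-0.0377,0.02,0,0,0],[-0.0068,-0.0377,0.02,0,0,0],[-0.0068,-0.0377,0.02,0,0,0],[-0.0068,-0.0377,0.02,0,0,0],[0,0,0,0,0,0],[0,0,0,0,0,0]]

```text
time_s: 2.52
tool_pos: [0.4925, -0.2422, 0.1711]
eef_rot: [[-1.0, 0.003, -0.003], [0.003, 1.0, 0.002], [0.003, 0.002, -1.0]]
force: [-0.4, 0.7, 1.0]
finger_gap: 0.0005
```

apply_moves:
  steps:
    - [[-0.0025,-0.0045,0.018,0,0,0],[0,0,0.018,0,0,0],[0,0,0.018,0,0,0],[0,0,0.018,0,0,0],[0,0,0.01,0,0,0],[0,0,0,0,0,0],[0,0,0,0,0,0]]

```text
time_s: 3.1
tool_pos: [0.4958, -0.2443, 0.0914]
eef_rot: [[-1.0, -0.001, -0.001], [-0.001, 1.0, 0.001], [0.001, 0.001, -1.0]]
force: [-0.1, -0.8, 0.4]
finger_gap: 0.0
```

```bash
python3 - <<'E'
from h import *
t=robot.get_image("top")[:,:,::-1]; s=robot.get_image("scene")[:,:,::-1]
f=lambda a:cv2.resize(a,(400,400),interpolation=cv2.INTER_CUBIC)
cv2.imwrite("pics/sq1.png",np.hstack([f(t[170:270,310:410]),f(s[180:260,170:250])]))
o=robot.get_obs();print(o["tool_pos"],o["force"])
E
```

```text
[ 0.49677778 -0.2452112   0.09241096] [-0.12704427  1.02116072  0.57645635]
```

View pics/sq1.png

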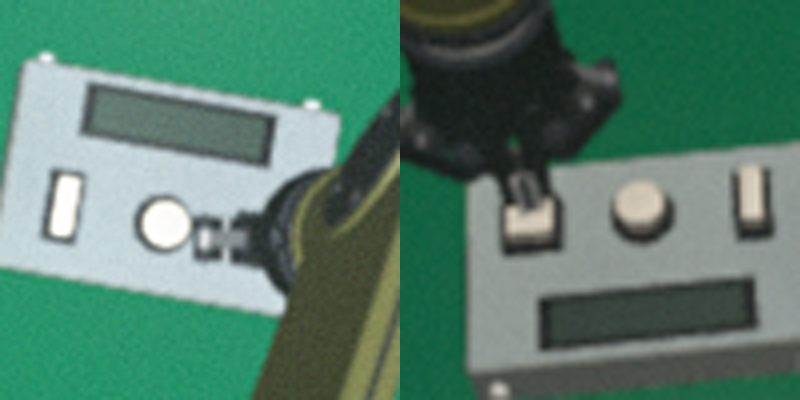

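The closed fingertips stand over the square key in both views. Next I lower in small steps, watching the force.

apply_moves:
  steps:
    - [[0,-0.001,0.005,0,0,0],[0,0,0.004,0,0,0],[0,0,0.003,0,0,0],[0,0,0,0,0,0]]

```text
time_s: 3.53
tool_pos: [0.4959, -0.2463, 0.0789]
eef_rot: [[-1.0, 0.0, -0.0], [0.0, 1.0, 0.0], [0.0, 0.0, -1.0]]
force: [0.4, -0.7, 1.9]
finger_gap: -0.0002
```

apply_moves:
  steps:
    - [[0,0,0.003,0,0,0],[0,0,0,0,0,0],[0,0,0,0,0,0]]

```text
time_s: 3.78
tool_pos: [0.496, -0.2464, 0.0763]
eef_rot: [[-1.0, 0.0, 0.0], [0.0, 1.0, -0.0], [-0.0, -0.0, -1.0]]
force: [0.8, -0.7, 3.0]
finger_gap: -0.0
```

apply_moves:
  steps:
    - [[0,0,0.003,0,0,0],[0,0,0,0,0,0],[0,0,0,0,0,0]]

```text
time_s: 4.03
tool_pos: [0.4961, -0.2464, 0.0733]
eef_rot: [[-1.0, -0.0, 0.0], [-0.0, 1.0, -0.0], [-0.0, -0.0, -1.0]]
force: [-0.8, 0.0, 4.2]
finger_gap: -0.0001
```

apply_moves:
  steps:
    - [[0,0,0.001,0,0,0],[0,0,0.001,0,0,0],[0,0,0,0,0,0]]

```text
time_s: 4.28
tool_pos: [0.4961, -0.2464, 0.0729]
eef_rot: [[-1.0, -0.0, 0.001], [-0.0, 1.0, -0.001], [-0.001, -0.001, -1.0]]
force: [-2.6, 1.1, 15.0]
finger_gap: 0.0
```

apply_moves:
  steps:
    - [[0,0,0,0,0,0],[0,0,-0.012,0,0,0],[0,0,-0.018,0,0,0],[-0.0045,0.03,0,0,0,0],[-0.0045,0.03,0,0,0,0],[-0.0045,0.03,0,0,0,0],[-0.0045,0.0314,0,0,0,0],[0,0,0,0,0,0],[0,0,0,0,0,0]]

```text
time_s: 5.03
tool_pos: [0.5137, -0.1232, 0.1008]
eef_rot: [[-1.0, -0.003, -0.001], [-0.003, 1.0, 0.0], [0.001, 0.0, -1.0]]
force: [-0.1, -1.3, 1.3]
finger_gap: 0.0001
```

```bash
python3 - <<'E'
from h import *
t=robot.get_image("top")[:,:,::-1]; s=robot.get_image("scene")[:,:,::-1]
f=lambda a:cv2.resize(a,(400,400),interpolation=cv2.INTER_CUBIC)
cv2.imwrite("pics/bar1.png",np.hstack([f(t[170:270,300:400]),f(s[180:260,180:260])]))
o=robot.get_obs();print(o["tool_pos"],o["force"])
E
```

```text
[ 0.51393485 -0.12517291  0.100943  ] [-0.05792984  0.082139   -0.39065171]
```

View pics/bar1.png

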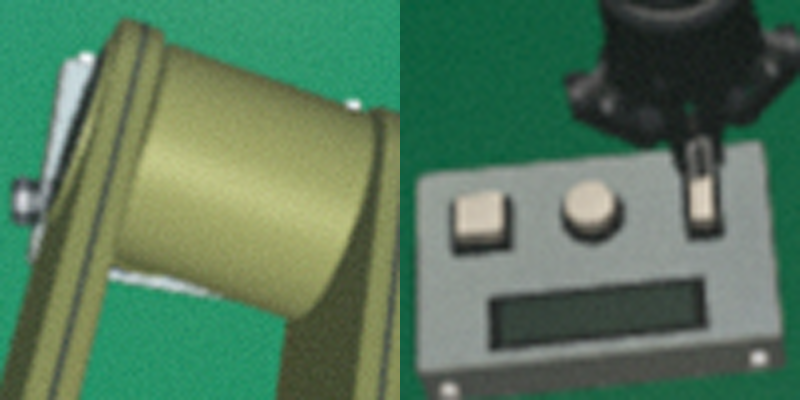

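The square key is back up and the fingertips are over the bar. I'll press the bar the same way.

apply_moves:
  steps:
    - [[0,0,0.012,0,0,0],[0,0,0.007,0,0,0],[0,0,0.003,0,0,0],[0,0,0.003,0,0,0],[0,0,0,0,0,0],[0,0,0,0,0,0]]

```text
time_s: 5.63
tool_pos: [0.5136, -0.1255, 0.0762]
eef_rot: [[-1.0, 0.0, -0.001], [0.0, 1.0, -0.0], [0.001, -0.0, -1.0]]
force: [-1.8, -1.5, 3.7]
finger_gap: 0.0002
```

apply_moves:
  steps:
    - [[0,0,0.003,0,0,0],[0,0,0.001,0,0,0],[0,0,0.001,0,0,0],[0,0,0,0,0,0],[0,0,0,0,0,0]]

```text
time_s: 6.05
tool_pos: [0.5141, -0.1254, 0.0729]
eef_rot: [[-1.0, -0.001, 0.001], [-0.001, 1.0, -0.001], [-0.001, -0.001, -1.0]]
force: [-4.4, -1.6, 14.8]
finger_gap: 0.0001
```

apply_moves:
  steps:
    - [[0,0,-0.012,0,0,0],[0,0,-0.018,0,0,0],[0.0045,-0.03,0,0,0,0],[0.0045,-0.0307,0,0,0,0],[0,0,0,0,0,0],[0,0,0,0,0,0],[0,0,0,0,0,0]]

```text
time_s: 6.63
tool_pos: [0.5048, -0.1851, 0.1009]
eef_rot: [[-1.0, 0.001, -0.0], [0.001, 1.0, 0.001], [0.0, 0.001, -1.0]]
force: [-0.6, 0.2, -0.4]
finger_gap: -0.0001
```

```bash
python3 - <<'E'
from h import *
s=robot.get_image("scene")[:,:,::-1]
cv2.imwrite("pics/rnd1.png",cv2.resize(s[180:260,180:260],(400,400),interpolation=cv2.INTER_CUBIC))
o=robot.get_obs();print(o["tool_pos"],o["force"])
E
```

```text
[ 0.50474367 -0.18473824  0.10087842] [-0.1051603   0.49440492  0.5464368 ]
```

View pics/rnd1.png

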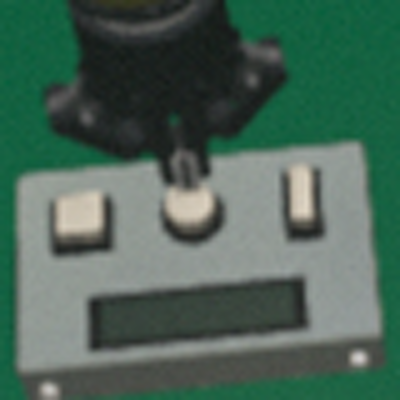

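The bar and square keys are both up, and the fingertips are over the round key.

apply_moves:
  steps:
    - [[0,0,0.012,0,0,0],[0,0,0.007,0,0,0],[0,0,0.003,0,0,0],[0,0,0.003,0,0,0],[0,0,0,0,0,0]]

```text
time_s: 7.1
tool_pos: [0.5044, -0.1844, 0.0756]
eef_rot: [[-1.0, -0.001, -0.002], [-0.001, 1.0, 0.001], [0.002, 0.001, -1.0]]
force: [-1.5, 1.2, 2.6]
finger_gap: -0.0001
```

apply_moves:
  steps:
    - [[0,0,0.003,0,0,0],[0,0,0.001,0,0,0],[0,0,0.001,0,0,0],[0,0,0,0,0,0],[0,0,0,0,0,0]]

```text
time_s: 7.52
tool_pos: [0.5049, -0.185, 0.0729]
eef_rot: [[-1.0, 0.0, 0.001], [0.0, 1.0, 0.0], [-0.001, 0.0, -1.0]]
force: [-3.2, 3.7, 15.0]
finger_gap: -0.0001
```

apply_moves:
  steps:
    - [[0,0,-0.012,0,0,0],[0,0,-0.03,0,0,0],[0,0,-0.04,0,0,0],[0,0,-0.04,0,0,0],[0,0,-0.04,0,0,0],[-0.005,0.033,0,0,0,0],[-0.005,0.033,0,0,0,0],[-0.005,0.033,0,0,0,0],[-0.005,0.033,0,0,0,0],[-0.005,0.033,0,0,0,0]]

```text
time_s: 8.35
tool_pos: [0.5303, -0.0195, 0.2336]
eef_rot: [[-1.0, 0.001, 0.002], [0.001, 1.0, -0.001], [-0.002, -0.001, -1.0]]
force: [0.2, -0.5, 0.4]
finger_gap: 0.0003
```

apply_moves:
  steps:
    - [[-0.005,0.033,0,0,0,0],[-0.005,0.033,0,0,0,0],[-0.005,0.033,0,0,0,0],[-0.005,0.033,0,0,0,0],[-0.004,0.0335,0,0,0,0],[0,0,0,0,0,-0.1178],[0,0,0,0,0,-0.1178],[0,0,0,0,0,-0.1178],[0,0,0,0,0,-0.1178],[0,0,0,0,0,0]]
  hand: 0.1

```text
time_s: 9.18
tool_pos: [0.5542, 0.145, 0.2331]
eef_rot: [[-0.889, -0.457, 0.001], [-0.457, 0.889, -0.0], [-0.001, -0.001, -1.0]]
force: [-0.1, 0.5, 0.2]
finger_gap: 0.047
```

```bash
python3 - <<'E'
from h import *
t=robot.get_image("top")[:,:,::-1]; s=robot.get_image("scene")[:,:,::-1]
f=lambda a:cv2.resize(a,(400,400),interpolation=cv2.INTER_CUBIC)
cv2.imwrite("pics/wa.png",np.hstack([f(t[150:250,160:260]),f(s[130:250,280:400])]))
o=robot.get_obs();print(o["tool_pos"],o["force"],o["eef_rot"],o["joint_positions"],o["finger_gap"],proj("top",[[.553,.1465,.128]]),proj("scene",[[.553,.1465,.128]]))
E
```

```text
[0.5541097  0.14484527 0.23314077] [ 1.34868302 -0.53780218 -0.21569511] [[-8.92520582e-01 -4.51006400e-01  4.87347744e-04]
 [-4.51006516e-01  8.92520643e-01 -1.56374828e-04]
 [-3.64441873e-04 -3.59364761e-04 -9.99999869e-01]] [ 1.82080654e-01  3.16910650e-01  1.53682804e+00 -2.52092321e-04
  1.28740299e+00 -1.85653795e+00] 0.04720544437717959 [[209.16756765 200.87319727]] [[339.16986877 192.42469988]]
```

View pics/wa.png

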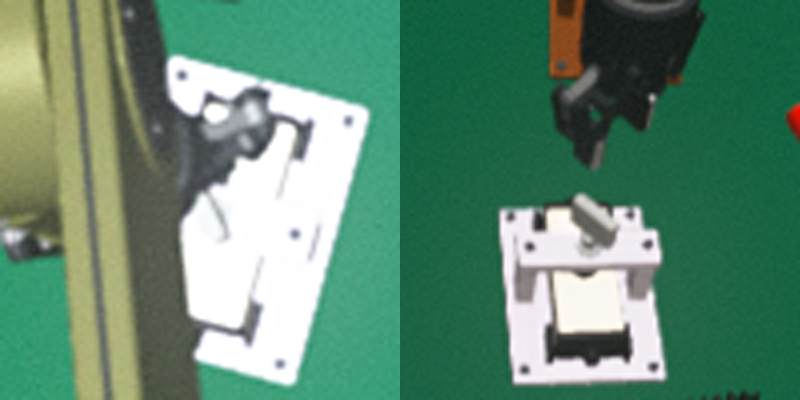

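apply_moves:
  steps:
    - [[0.0003,0.0018,0.014,0,0,0],[0,0,0.02,0,0,0],[0,0,0.02,0,0,0],[0,0,0.02,0,0,0],[0,0,0.02,0,0,0],[0,0,0.02,0,0,0],[0,0,0,0,0,0],[0,0,0,0,0,0]]

```text
time_s: 9.95
tool_pos: [0.5521, 0.1461, 0.1183]
eef_rot: [[-0.892, -0.452, -0.003], [-0.452, 0.892, -0.001], [0.003, 0.001, -1.0]]
force: [1.0, 0.1, 0.3]
finger_gap: 0.0469
```

```bash
python3 - <<'E'
from h import *
t=robot.get_image("top")[:,:,::-1]; s=robot.get_image("scene")[:,:,::-1]
f=lambda a:cv2.resize(a,(400,400),interpolation=cv2.INTER_CUBIC)
cv2.imwrite("pics/wb.png",np.hstack([f(t[150:250,160:260]),f(s[160:240,300:380])]))
o=robot.get_obs();print(o["tool_pos"],o["force"],o["wrist_torque"],o["finger_gap"])
E
```

```text
[0.55383887 0.14644301 0.12023193] [-0.24130489  0.14670422 -0.86608979] [-0.03004643 -0.03747893 -0.01467356] 0.046755806516188554
```

View pics/wb.png

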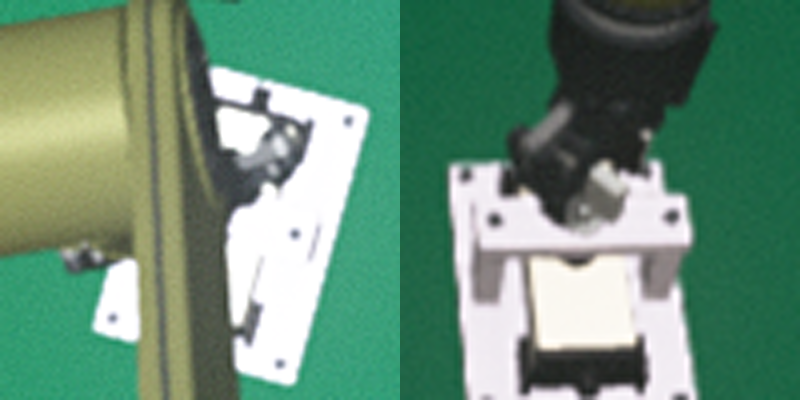

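Straddling the wing. Next I close at 60 N while holding still.

apply_moves:
  steps:
    - [[0,0,0,0,0,0],[0,0,0,0,0,0],[0,0,0,0,0,0],[0,0,0,0,0,0],[0,0,0,0,0,0],[0,0,0,0,0,0]]
  hand: -1
  grip_force: 60

```text
time_s: 10.55
tool_pos: [0.5542, 0.1455, 0.1206]
eef_rot: [[-0.891, -0.454, 0.003], [-0.454, 0.891, -0.001], [-0.002, -0.003, -1.0]]
force: [-0.0, -5.7, 6.3]
finger_gap: 0.0107
```

```bash
python3 - <<'E'
from h import *
o=robot.get_obs();print(o["tool_pos"],o["force"],o["wrist_torque"],o["finger_gap"],o["eef_rot"][:,1])
E
```

```text
[0.55415972 0.14546496 0.12064999] [-0.01000094 -5.71837259  6.34660513] [-0.64390123 -0.02818866  0.12541272] 0.010706670554802272 [-0.4542165   0.89088734 -0.00266615]
```

apply_moves:
  steps:
    - [[0,-0.0006,-0.0005,0,0,0.08],[0,0,0,0,0,0.08],[0,0,0,0,0,0.08],[0,0,0,0,0,0]]

```text
time_s: 10.88
tool_pos: [0.5543, 0.1452, 0.1207]
eef_rot: [[-0.974, -0.227, 0.003], [-0.227, 0.974, -0.001], [-0.003, -0.001, -1.0]]
force: [0.7, -5.2, 5.2]
finger_gap: 0.0112
```

```bash
cat > st.py <<'E'
from h import *
o=robot.get_obs();R=o["eef_rot"];print(o["tool_pos"].round(4),"F",o["force"].round(1),"T",o["wrist_torque"].round(3),o["finger_gap"].round(4),"yaw",np.arctan2(R[1,1],R[0,1]).round(4),"tilt",R[:2,2].round(4),"j6",o["joint_positions"][5].round(3))
E
python3 st.py
```

```text
Traceback (most recent call last):
  File "st.py", line 2, in <module>
    o=robot.get_obs();R=o["eef_rot"];print(o["tool_pos"].round(4),"F",o["force"].round(1),"T",o["wrist_torque"].round(3),o["finger_gap"].round(4),"yaw",np.arctan2(R[1,1],R[0,1]).round(4),"tilt",R[:2,2].round(4),"j6",o["joint_positions"][5].round(3))
                                                                                                                         ^^^^^^^^^^^^^^^^^^^^^
AttributeError: 'float' object has no attribute 'round'
```

```bash
sed -i 's/o\["finger_gap"\].round(4)/round(o["finger_gap"],4)/' st.py; python3 st.py
```

```text
[0.5543 0.1452 0.1207] F [ 0.7 -5.2  5.2] T [-0.625 -0.231 -0.095] 0.0112 yaw 1.8 tilt [ 0.0028 -0.0008] j6 -1.616
```

apply_moves:
  steps:
    - [[0,0,0,0,0,0.08],[0,0,0,0,0,0.08],[0,0,0,0,0,0]]

```text
time_s: 11.13
tool_pos: [0.5543, 0.1451, 0.1206]
eef_rot: [[-0.998, -0.07, 0.003], [-0.07, 0.998, -0.001], [-0.003, -0.001, -1.0]]
force: [1.5, -4.3, 4.6]
finger_gap: 0.0111
```

```bash
python3 st.py
```

```text
[0.5543 0.1451 0.1206] F [ 1.5 -4.3  4.6] T [-0.746 -0.193 -0.069] 0.0111 yaw 1.6413 tilt [ 0.0027 -0.0011] j6 -1.457
```

apply_moves:
  steps:
    - [[0,0,0,0,0,0.08],[0,0,0,0,0,0.08],[0,0,0,0,0,0.08],[0,0,0,0,0,0]]

```text
time_s: 11.47
tool_pos: [0.5543, 0.1448, 0.1207]
eef_rot: [[-0.986, 0.169, 0.003], [0.169, 0.986, -0.002], [-0.003, -0.001, -1.0]]
force: [0.9, -6.0, 5.5]
finger_gap: 0.0107
```

```bash
python3 st.py
```

```text
[0.5543 0.1448 0.1207] F [ 0.9 -6.   5.5] T [-0.833 -0.269 -0.057] 0.0107 yaw 1.4014 tilt [ 0.0028 -0.0016] j6 -1.217
```

apply_moves:
  steps:
    - [[0,-0.0006,-0.0005,0,0,0.08],[0,0,0,0,0,0.08],[0,0,0,0,0,0.08],[0,0,0,0,0,0]]

```text
time_s: 11.8
tool_pos: [0.5542, 0.1446, 0.1208]
eef_rot: [[-0.92, 0.392, 0.003], [0.392, 0.92, -0.002], [-0.004, -0.001, -1.0]]
force: [2.6, -4.4, 2.0]
finger_gap: 0.0109
```

```bash
python3 st.py
```

```text
[0.5542 0.1446 0.1208] F [ 2.6 -4.4  2. ] T [-0.659 -0.502  2.345] 0.0109 yaw 1.1682 tilt [ 0.003  -0.0022] j6 -0.983
```

apply_moves:
  steps:
    - [[0,0,0,0,0,0.01],[0,0,0,0,0,0]]

```text
time_s: 11.97
tool_pos: [0.5542, 0.1446, 0.1208]
eef_rot: [[-0.917, 0.398, 0.003], [0.398, 0.917, -0.002], [-0.004, -0.001, -1.0]]
force: [2.5, -5.6, 3.3]
finger_gap: 0.0111
```

```bash
python3 st.py
```

```text
[0.5542 0.1446 0.1208] F [ 2.5 -5.6  3.3] T [-0.704 -0.537  2.528] 0.0111 yaw 1.161 tilt [ 0.003  -0.0023] j6 -0.976
```

apply_moves:
  steps:
    - [[0,0,0,0,0,-0.01],[0,0,0,0,0,0]]

```text
time_s: 12.13
tool_pos: [0.5542, 0.1446, 0.1208]
eef_rot: [[-0.921, 0.389, 0.003], [0.389, 0.921, -0.002], [-0.004, -0.001, -1.0]]
force: [2.9, -5.1, 2.8]
finger_gap: 0.0113
```

```bash
python3 st.py
```

```text
[0.5542 0.1446 0.1208] F [ 2.9 -5.1  2.8] T [-0.716 -0.507  2.321] 0.0113 yaw 1.1712 tilt [ 0.0029 -0.0022] j6 -0.986
```

apply_moves:
  steps:
    - [[0,0,0,0,0,-0.02],[0,0,0,0,0,0]]

```text
time_s: 12.3
tool_pos: [0.5542, 0.1446, 0.1208]
eef_rot: [[-0.929, 0.371, 0.003], [0.371, 0.929, -0.002], [-0.003, -0.001, -1.0]]
force: [2.2, -4.8, 2.0]
finger_gap: 0.011
```

```bash
python3 st.py
```

```text
[0.5542 0.1446 0.1208] F [ 2.2 -4.8  2. ] T [-0.856 -0.536  1.962] 0.011 yaw 1.1905 tilt [ 0.0029 -0.002 ] j6 -1.006
```

apply_moves:
  steps:
    - [[0,0,0,0,0,-0.02],[0,0,0,0,0,0]]

```text
time_s: 12.47
tool_pos: [0.5542, 0.1446, 0.1207]
eef_rot: [[-0.935, 0.353, 0.003], [0.353, 0.935, -0.002], [-0.003, -0.001, -1.0]]
force: [2.2, -5.7, 2.4]
finger_gap: 0.0112
```

```bash
python3 st.py
```

```text
[0.5542 0.1446 0.1207] F [ 2.2 -5.7  2.4] T [-0.758 -0.516  1.596] 0.0112 yaw 1.2095 tilt [ 0.0028 -0.0017] j6 -1.025
```

apply_moves:
  steps:
    - [[0,0,0,0,0,-0.02],[0,0,0,0,0,0]]

```text
time_s: 12.63
tool_pos: [0.5542, 0.1446, 0.1207]
eef_rot: [[-0.942, 0.336, 0.003], [0.336, 0.942, -0.001], [-0.003, -0.0, -1.0]]
force: [3.2, -4.8, 2.4]
finger_gap: 0.0109
```

```bash
python3 st.py
```

```text
[0.5542 0.1446 0.1207] F [ 3.2 -4.8  2.4] T [-0.837 -0.588  1.209] 0.0109 yaw 1.2283 tilt [ 0.0027 -0.0015] j6 -1.044
```

Seating shows as resistance rising about 19 N·m/rad, up to 2.5 N·m. Extrapolated to no load, the seat is at tool yaw 1.298. A quarter turn back from here would put joint 6 at its −2.68 limit, so I'll unload, release, turn the tool half a turn, re-grip and check the seat again.

apply_moves:
  steps:
    - [[0,0,0,0,0,-0.04],[0,0,0,0,0,-0.03],[0,0,0,0,0,0],[0,0,0,0,0,0]]

```text
time_s: 12.97
tool_pos: [0.5542, 0.1447, 0.1207]
eef_rot: [[-0.962, 0.273, 0.002], [0.273, 0.962, -0.0], [-0.003, 0.0, -1.0]]
force: [2.7, -5.7, 3.4]
finger_gap: 0.0109
```

```bash
python3 st.py
```

```text
[0.5542 0.1447 0.1207] F [ 2.7 -5.7  3.4] T [-0.834 -0.553  0.027] 0.0109 yaw 1.2942 tilt [ 0.0025 -0.0005] j6 -1.111
```

apply_moves:
  steps:
    - [[0,0,0,0,0,0],[0,0,0,0,0,0],[0,0,0,0,0,0],[0,0,0,0,0,0],[0,0,0,0,0,0],[0,0,0,0,0,0]]
  hand: 0.1

```text
time_s: 13.47
tool_pos: [0.5527, 0.1456, 0.12]
eef_rot: [[-0.962, 0.275, -0.001], [0.275, 0.962, 0.0], [0.001, 0.0, -1.0]]
force: [0.9, 0.2, 1.2]
finger_gap: 0.0466
```

```bash
python3 st.py
```

```text
[0.5527 0.1456 0.12  ] F [0.9 0.2 1.2] T [0.039 0.022 0.007] 0.0466 yaw 1.2925 tilt [-0.0006  0.0003] j6 -1.109
```

apply_moves:
  steps:
    - [[0,0,-0.025,0,0,0],[0,0,-0.03,0,0,0],[0,0,0,0,0,0.1208],[0,0,0,0,0,0.1208],[0,0,0,0,0,0.1208],[0,0,0,0,0,0.1208],[0,0,0,0,0,0.1208],[0,0,0,0,0,0.1208],[0,0,0,0,0,0.1208],[0,0,0,0,0,0.1208]]

```text
time_s: 14.3
tool_pos: [0.5528, 0.1454, 0.1751]
eef_rot: [[-0.315, 0.949, -0.0], [0.949, 0.315, 0.0], [0.0, -0.0, -1.0]]
force: [-1.3, -0.7, -0.5]
finger_gap: 0.0472
```

```bash
python3 - <<'E'
from h import *
s=robot.get_image("scene")[:,:,::-1]
cv2.imwrite("pics/wc.png",cv2.resize(s[160:240,300:380],(400,400),interpolation=cv2.INTER_CUBIC))
E
python3 st.py
```

```text
[0.5528 0.1454 0.1751] F [-0.8 -0.9 -0.2] T [ 0.031 -0.001 -0.004] 0.0469 yaw 0.3146 tilt [-0.0003  0.0002] j6 -0.132
```

View pics/wc.png

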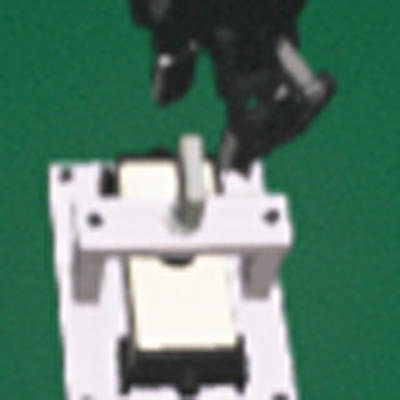

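apply_moves:
  steps:
    - [[0,0,0,0,0,0.1208],[0,0,0,0,0,0.1208],[0,0,0,0,0,0.1208],[0,0,0,0,0,0.1208],[0,0,0,0,0,0.1208],[0,0,0,0,0,0.1208],[0,0,0,0,0,0.1208],[0,0,0,0,0,0.1208],[0,0,0,0,0,0.1208],[0,0,0,0,0,0.1208]]

```text
time_s: 15.18
tool_pos: [0.5528, 0.1454, 0.1751]
eef_rot: [[0.774, 0.633, -0.0], [0.633, -0.774, 0.0], [-0.0, -0.0, -1.0]]
force: [0.3, 0.5, 0.6]
finger_gap: 0.047
```

apply_moves:
  steps:
    - [[0,0,0,0,0,0.1208],[0,0,0,0,0,0.1208],[0,0,0,0,0,0.1208],[0,0,0,0,0,0.1208],[0,0,0,0,0,0.1208],[0,0,0,0,0,0.1208],[0,0,0,0,0,0.1208],[0,0,0,0,0,0.1208],[0.0021,0.0007,0,0,0,0],[0,0,0,0,0,0]]

```text
time_s: 16.02
tool_pos: [0.5551, 0.1439, 0.1752]
eef_rot: [[0.963, -0.269, 0.0], [-0.269, -0.963, -0.0], [0.0, -0.0, -1.0]]
force: [1.2, 0.7, -0.2]
finger_gap: 0.0471
```

```bash
python3 st.py
```

```text
[0.5551 0.1439 0.1752] F [ 1.2  0.7 -0.2] T [-0.008 -0.002 -0.032] 0.0471 yaw -1.8437 tilt [ 0.0003 -0.    ] j6 2.024
```

The wing now lies nearly along the fixture's x axis, which fits a seat at 3.20 rad. Now descend and re-grip.

apply_moves:
  steps:
    - [[0,0,0.02,0,0,0.0],[0,0,0.02,0,0,0],[0,0,0.015,0,0,0],[0,0,0,0,0,0],[0,0,0,0,0,0]]

```text
time_s: 16.43
tool_pos: [0.5542, 0.1439, 0.1195]
eef_rot: [[0.962, -0.272, -0.002], [-0.272, -0.962, -0.0], [-0.002, 0.001, -1.0]]
force: [0.6, 0.5, -0.1]
finger_gap: 0.0467
```

apply_moves:
  steps:
    - [[0,0,0,0,0,0],[0,0,0,0,0,0],[0,0,0,0,0,0],[0,0,0,0,0,0],[0,0,0,0,0,0],[0,0,0,0,0,0]]
  hand: -1
  grip_force: 60

```text
time_s: 16.93
tool_pos: [0.5557, 0.1441, 0.1215]
eef_rot: [[0.962, -0.274, 0.003], [-0.274, -0.962, 0.0], [0.002, -0.001, -1.0]]
force: [-0.6, -0.8, 5.7]
finger_gap: 0.0113
```

```bash
python3 st.py
```

```text
[0.5557 0.1441 0.1215] F [-0.6 -0.8  5.7] T [-0.085  0.059  0.141] 0.0113 yaw -1.8482 tilt [0.0026 0.0003] j6 2.029
```

apply_moves:
  steps:
    - [[0,0,0,0,0,0.04],[0,0,0,0,0,0],[0,0,0,0,0,0]]

```text
time_s: 17.18
tool_pos: [0.5557, 0.1441, 0.1215]
eef_rot: [[0.95, -0.311, 0.003], [-0.311, -0.95, -0.0], [0.002, -0.001, -1.0]]
force: [-0.4, -0.1, 5.6]
finger_gap: 0.0108
```

```bash
python3 st.py
```

```text
[0.5557 0.1441 0.1215] F [-0.4 -0.1  5.6] T [-0.092  0.058  0.431] 0.0108 yaw -1.8873 tilt [ 0.0026 -0.    ] j6 2.068
```

apply_moves:
  steps:
    - [[0,0,0,0,0,0.04],[0,0,0,0,0,0],[0,0,0,0,0,0]]

```text
time_s: 17.43
tool_pos: [0.5557, 0.144, 0.1215]
eef_rot: [[0.938, -0.346, 0.003], [-0.346, -0.938, -0.001], [0.003, -0.0, -1.0]]
force: [-1.0, -0.6, 6.5]
finger_gap: 0.0108
```

```bash
python3 st.py
```

```text
[0.5557 0.144  0.1215] F [-1.  -0.6  6.5] T [-0.051  0.126  1.429] 0.0108 yaw -1.9244 tilt [ 0.0028 -0.0008] j6 2.106
```

apply_moves:
  steps:
    - [[0,0,0,0,0,0.04],[0,0,0,0,0,0],[0,0,0,0,0,0]]

```text
time_s: 17.68
tool_pos: [0.5557, 0.144, 0.1216]
eef_rot: [[0.924, -0.381, 0.003], [-0.381, -0.924, -0.001], [0.003, 0.0, -1.0]]
force: [-0.7, -0.7, 7.4]
finger_gap: 0.0109
```

```bash
python3 st.py
```

```text
[0.5557 0.144  0.1216] F [-0.7 -0.7  7.4] T [-0.03   0.138  2.113] 0.0109 yaw -1.9622 tilt [ 0.003  -0.0013] j6 2.144
```

apply_moves:
  steps:
    - [[0,0,0,0,0,-0.04],[0,0,0,0,0,0],[0,0,0,0,0,0]]

```text
time_s: 17.93
tool_pos: [0.5557, 0.1441, 0.1215]
eef_rot: [[0.938, -0.346, 0.003], [-0.346, -0.938, -0.001], [0.003, -0.0, -1.0]]
force: [-0.1, -0.8, 5.5]
finger_gap: 0.0109
```

```bash
python3 st.py
```

```text
[0.5557 0.1441 0.1215] F [-0.1 -0.8  5.5] T [-0.069  0.103  1.422] 0.0109 yaw -1.924 tilt [ 0.0028 -0.0009] j6 2.106
```

apply_moves:
  steps:
    - [[0,0,0,0,0,-0.04],[0,0,0,0,0,0],[0,0,0,0,0,0]]

```text
time_s: 18.18
tool_pos: [0.5557, 0.1441, 0.1215]
eef_rot: [[0.95, -0.311, 0.003], [-0.311, -0.95, -0.0], [0.003, -0.001, -1.0]]
force: [0.4, 0.0, 6.1]
finger_gap: 0.0109
```

```bash
python3 st.py
```

```text
[0.5557 0.1441 0.1215] F [0.4 0.  6.1] T [-0.075  0.089  0.43 ] 0.0109 yaw -1.887 tilt [ 0.0026 -0.0001] j6 2.068
```

apply_moves:
  steps:
    - [[0,0,0,0,0,-0.04],[0,0,0,0,0,0],[0,0,0,0,0,0]]

```text
time_s: 18.43
tool_pos: [0.5557, 0.1441, 0.1215]
eef_rot: [[0.962, -0.274, 0.003], [-0.274, -0.962, 0.0], [0.002, -0.001, -1.0]]
force: [-0.3, -0.3, 5.9]
finger_gap: 0.0108
```

```bash
python3 st.py
```

```text
[0.5557 0.1441 0.1215] F [-0.3 -0.3  5.9] T [-0.096  0.073  0.116] 0.0108 yaw -1.8482 tilt [0.0026 0.0003] j6 2.029
```

apply_moves:
  steps:
    - [[0,0,0,0,0,-0.02],[0,0,0,0,0,0],[0,0,0,0,0,0]]

```text
time_s: 18.68
tool_pos: [0.5557, 0.1442, 0.1215]
eef_rot: [[0.967, -0.255, 0.003], [-0.255, -0.967, 0.0], [0.002, -0.001, -1.0]]
force: [-0.6, -0.1, 6.5]
finger_gap: 0.0111
```

```bash
python3 st.py
```

```text
[0.5557 0.1442 0.1215] F [-0.6 -0.1  6.5] T [-0.07   0.111  0.085] 0.0111 yaw -1.8283 tilt [0.0026 0.0004] j6 2.009
```

apply_moves:
  steps:
    - [[0,0,0,0,0,-0.02],[0,0,0,0,0,0],[0,0,0,0,0,0]]

```text
time_s: 18.93
tool_pos: [0.5557, 0.1442, 0.1215]
eef_rot: [[0.972, -0.235, 0.003], [-0.235, -0.972, 0.0], [0.002, -0.001, -1.0]]
force: [0.1, -0.1, 5.3]
finger_gap: 0.0111
```

```bash
python3 st.py
```

```text
[0.5557 0.1442 0.1215] F [ 0.1 -0.1  5.3] T [-0.042  0.092  0.088] 0.0111 yaw -1.8083 tilt [0.0026 0.0005] j6 1.989
```

apply_moves:
  steps:
    - [[0,0,0,0,0,-0.05],[0,0,0,0,0,0],[0,0,0,0,0,0]]

```text
time_s: 19.18
tool_pos: [0.5558, 0.1443, 0.1215]
eef_rot: [[0.982, -0.186, 0.003], [-0.186, -0.982, 0.001], [0.003, -0.001, -1.0]]
force: [-0.3, 0.3, 5.1]
finger_gap: 0.0108
```

```bash
python3 st.py
```

```text
[0.5558 0.1443 0.1215] F [-0.3  0.3  5.1] T [0.01  0.131 0.045] 0.0108 yaw -1.7583 tilt [0.0027 0.0007] j6 1.939
```

apply_moves:
  steps:
    - [[0,0,0,0,0,-0.1],[0,0,0,0,0,-0.1],[0,0,0,0,0,-0.1],[0,0,0,0,0,-0.1],[0,0,0,0,0,-0.1],[0,0,0,0,0,-0.1],[0,0,0,0,0,-0.1],[0,0,0,0,0,-0.1]]

```text
time_s: 19.85
tool_pos: [0.5554, 0.1462, 0.1215]
eef_rot: [[0.816, 0.578, 0.002], [0.578, -0.816, 0.004], [0.004, -0.002, -1.0]]
force: [-1.5, 6.5, 6.0]
finger_gap: 0.0108
```

```bash
python3 st.py
```

```text
[0.5554 0.1462 0.1215] F [-1.5  6.5  6. ] T [ 0.942  0.294 -0.111] 0.0108 yaw -0.9546 tilt [0.002 0.004] j6 1.134
```

apply_moves:
  steps:
    - [[0,0,0,0,0,-0.1],[0,0,0,0,0,-0.1],[0,0,0,0,0,-0.1],[0,0,0,0,0,-0.1],[0,0,0,0,0,-0.1],[0,0,0,0,0,-0.1],[0,0,0,0,0,-0.05],[0,0,0,0,0,-0.024],[0,0,0,0,0,0],[0,0,0,0,0,0]]

```text
time_s: 20.68
tool_pos: [0.554, 0.1471, 0.1215]
eef_rot: [[0.281, 0.96, -0.0], [0.96, -0.281, 0.005], [0.005, -0.002, -1.0]]
force: [-4.4, 8.8, 7.8]
finger_gap: 0.0111
```

```bash
python3 st.py; python3 - <<'E'
from h import *
t=robot.get_image("top")[:,:,::-1];s=robot.get_image("scene")[:,:,::-1]
f=lambda a:cv2.resize(a,(400,400),interpolation=cv2.INTER_CUBIC)
cv2.imwrite("pics/wd.png",np.hstack([f(t[150:250,160:260]),f(s[170:220,315:365])])); cv2.imwrite("pics/end.png",s)
E
```

```text
[0.554  0.1471 0.1215] F [-4.4  8.8  7.8] T [1.332 0.683 0.062] 0.0111 yaw -0.2851 tilt [-0.0003  0.0053] j6 0.465
```

View pics/wd.png

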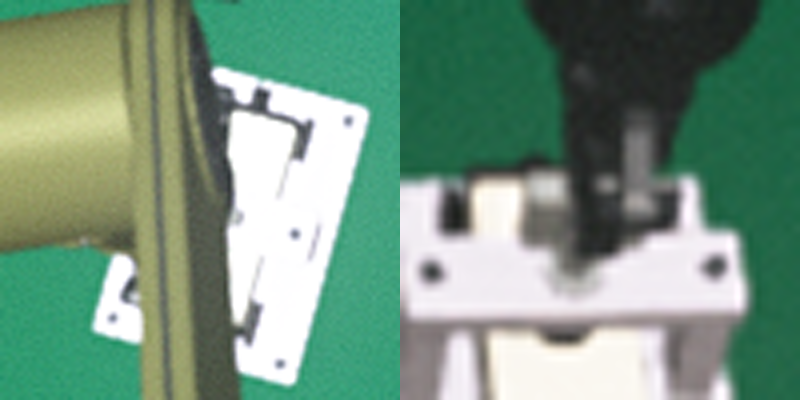

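View pics/end.png

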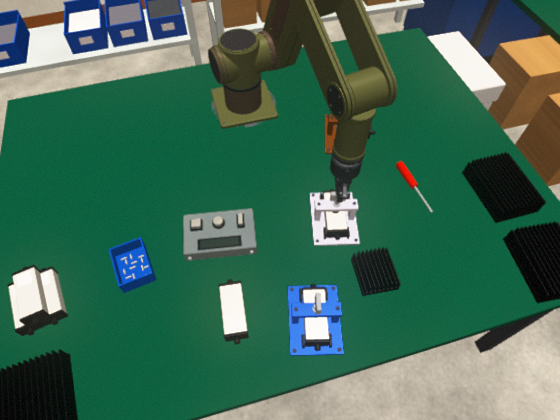

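apply_moves:
  steps:
    - [[0.0008,-0.0006,-0.0006,0,0,0],[0,0,0,0,0,0],[0,0,0,0,0,0],[0,0,0,0,0,0]]

```text
time_s: 21.12
tool_pos: [0.554, 0.1472, 0.1215]
eef_rot: [[0.281, 0.96, -0.0], [0.96, -0.281, 0.004], [0.004, -0.001, -1.0]]
force: [-2.4, 6.2, 3.4]
finger_gap: 0.0105
```

```bash
python3 st.py
```

```text
[0.554  0.1472 0.1215] F [-2.4  6.2  3.4] T [1.03  0.371 0.05 ] 0.0105 yaw -0.285 tilt [-0.      0.0038] j6 0.466
```

```bash
python3 -c "
from cell import robot
print(robot.hand_in())"
```

```text
the job is handed in; nothing more can be done
None
```

I pressed the three keys in order, seated the thumbscrew and backed it off a quarter turn. I handed the job in at about 21 s with the wing still gripped at 60 N and held still.

- **Keys:** I pressed square, then bar, then round, each to its stop at about 15 N (5 N is fully down). In pictures, the square and bar keys were up again before the next press. The round key looked up in the last scene picture.
- **Seating:** The thumbscrew on the silver fixture turned clockwise freely, then resisted hard, up to about 2.5 N·m. Joint 6 could not have made the back-off in that grip, so I released the wing, turned the tool half a turn, gripped again and pressed against the seat once more.
- **Back-off:** I turned it back 1.571 rad from the estimated seat, ending at tool yaw −0.285 against a target of −0.284.
- **Last checks:** Finger opening was 10.5 mm on the 12 mm wing, side force about 7 N and turning torque about 0.05 N·m. The loose things looked unmoved in the last scene picture.
- **Disagreement:** The two seat measurements differed, putting the seat anywhere from −1.84 to −1.875 rad; I used −1.855. The quarter turn is therefore good to about 0.02 rad. I inferred the screw angle from the tool's yaw and torque, as I had no direct reading of it.

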